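# Pin the indexing hub and hold a keyed shaft home

## Robot

A 6-joint arm with a two-finger parallel gripper is mounted at the origin on the work surface. World frame = base frame: x ahead of the robot, y to its left, z up, the work surface at z = 0. Lengths are in m, angles in rad, forces in N, time in s.
With the tool pointing down it reaches from about 0.25 to 0.725 m from the base axis. Payload 4 kg.
Tool frame: the origin (TCP) lies at the very end of the fingers, on their centre line; the grasp point (between the pads) lies 19 mm behind it; x points along the fingers, y is the direction in which the jaws open and shut, and the axes are right-handed (so a half turn about x gives the same grasp; the last joint's range is limited). The gripper opens to 85 mm and grips with 20 to 120 N. Pads are 22 mm wide; open, the fingers measure 114 mm over their backs; the gripper's body (76 mm by 85 mm) begins 54 mm behind the grasp point. The pads swing forward as they close: fully open they stand 13 mm farther back than shut.
Start: joints at [1.137, 0.241, 0.005, 1.335, 0, 1.571], TCP at [0.21, 0.454, 0.231] pointing down, gripper open.
Joint ranges: [-2.72, 2.72], [-1.05, 1.87], [-1.09, 1.28], [-1.99, 2.15], [-1.42, 1.44], [-3.14, 3.14]. Speed limits (rad/s): [2.79, 2.79, 3.14, 3.14, 3.14, 3.14].

## Interface

Orientations are given as a rotation vector (axis times angle).
In Python, from rig import env, read_camera gives the robot as it stands.
- The arm moves only by the tool servo_tool, never from a script. Its argument "moves" is a list of rows, each an object with "claw": the finger opening in m, from 0 to 0.0854; "dp": the shift along the tool's x, y, z in m, a list of three; "roll": the turn about the tool's x in rad. In form: [{"claw": claw, "dp": [tx, ty, tz], "roll": roll}, ...]. A call has 1 to 20 rows; each row shifts and turns the commanded pose from where the row before left it, along the tool's axes as they then stand; what a row does not reach is not made up. A row lasts 1/10 s, in which the tool goes at most 50 mm and 8.59 degrees, less where a joint would pass 70% of its speed; a pose out of reach is approached as far as the arm can. A call is refused whole if a number of a shift passes 0.05 or a number of a turn 0.15, either way. A call with a gripper value outside its range is refused whole. The fingers move at their own pace and stop on an object; the grip force is fixed at half the most. Time passes only in rows, so rows that do not move let the fingers close. It gives the time, the measured TCP pose, the force and the opening at its end, in the units of the state.
- env.observe(): the state, without advancing time (a new reading comes with each control period).
- read_camera(name): name is "scene" or "top" or "wrist"; returns a dict with "img" (420x560x3 uint8, red, green, blue), "z_map" (420x560 float32, m along the optical axis (not along the pixel's ray), 0 where there is no reading), "vfov" (degrees; the focal length in pixels is half the picture's height over the tangent of half this angle, whatever the lens; pixels are square), "cx", "cy" (the principal point, pixels), "xyz" and "attitude" of the camera in the world; the wrist camera has in their place "T_tool_cam" (4x4, takes a point from camera to tool coordinates, whose origin is the TCP and whose axes are the tool frame's). Camera axes: x right, y up, looking along -z (the intrinsics and any distortion apply to the point x, -y, -z); pixel columns grow to the right and rows downward; lengths in m; the calibration is good to about 2 mm. A picture is of the moment at which its call begins: read the wrist's pose just before it.
- env.finish_job(): hands the job in, once; it reports no verdict.
The state is a dict: "t": time; "qpos": joint angles; "dq": joint speeds; "tau": joint torques, N m; "position": TCP position; "orientation": TCP orientation; "force": force on the tool from outside, world axes, zero at the start; "moment": the same for the moment, N m; "finger_gap": finger opening in m.
Only numpy, scipy, OpenCV 4.12 (cv2) and the standard library are available. Lean on these libraries where they do the work, as an engineer would, in place of code of your own. Each camera call takes 0.05 s, during which the arm holds its last target.

## Task

Fit the keyed shaft to the indexing hub on the bench. First take the lock pin from the yellow bit tray and drop it end-down, all the way, through the hub's lug into the socket below and let go of it, so that the hub cannot turn; then take the keyed shaft from the tray by its handle, push it into the hub, turning it until its key slips into the keyway, and keep pushing against the spring until its collar sits flush on the hub face. Finish while still gripping the shaft and pressing it fully home, and leave the steel square, the two wrist plates and the clamped cranial prototype alone.

Things in the scene. Friction and masses are not known exactly. Their poses are not given: they have to be found in the camera images.
- hub_face (a point): Steel octagonal hub, 60 mm across, on a fixed dark base plate. Point on its upright axis at its top face, 64 mm above the bench; z up, x points level from the axis along the keyway. Bore 23 mm in diameter; keyway a slot 8 mm wide, out to 17 mm from the axis, full depth, with a dark index line beyond it on the face. The hub can turn on its axis (light friction) until the lock pin is in.
- lug_hole (a point): Hole for the lock pin, 14 mm across, in the lug that sticks out of the hub opposite the keyway, 70 mm from the hub axis. Point at the hole's centre on the lug's top, 64 mm above the bench, level with the hub face; axes as the hub. Straight below, from 52 down to 8 mm above the bench, is a fixed socket with a 13 mm hole, in line with it at the start.
- pin: Lock pin, plain steel, 96 mm long, upright; origin at its lower tip, z up along it. Below its collar 45 mm long, 10 mm in diameter, tip tapered. Collar 18 mm in diameter, 5 mm thick. Above it a round stem to grip, 12 mm in diameter, 46 mm high. At the start it hangs upright by its collar in the tray's small hole.
- pin_grip (a point): Point on the lock pin's axis half-way up its round grip stem, 74 mm above its tip, 29 mm above the underside of its collar.
- pin_shoulder (a point): Centre of the underside of the lock pin's collar, 45 mm above its tip; it rests on the lug's top face when the pin is fully in.
- shaft: Keyed shaft, 0.2 kg, 102 mm high, upright; origin at the middle of its lower end (nose), z up, x towards its key. Below its collar: steel, 46 mm long, 20 mm in diameter, nose tapered; key 5 mm wide, out to 15 mm from the axis, from 16 to 40 mm above the nose. Collar 42 mm in diameter, 8 mm thick. At the start it hangs by its collar in the tray's large hole, key hidden, yaw free.
- shaft_grip (a point): Point on the shaft's axis in its black flat-sided handle, 80 mm above the nose, 34 mm above the collar's underside; axes as the shaft. The handle stands on the collar, 44 mm long (along x), 16 mm thick (along y), 48 mm high. A 6 mm wide pointer nib on the collar, out to 28 mm from the axis, stands right above the key.
- shaft_shoulder (a point): Centre of the underside of the shaft's collar, 46 mm above the nose; axes as the shaft. It rests on the hub face when the shaft is fully home.
- tray: Yellow plastic bit tray, fixed, a block 56 x 150 x 55 mm high (x, y, z); origin at the centre of its underside. Large hole 40 mm to -y of its centre, small hole 45 mm to +y of it, three bit ends standing 5 mm proud between them.
- ejector (a joint): How far the brass spring pad in the hub's bore is pressed down, m: 0 untouched (its top 36 mm below the hub face), 0.010 with the shaft fully home. It pushes back on the shaft's nose with 3.5 N at first, 8 N at home, so a shaft let go of rises again.
- square: Steel square lying flat (bystander), 138 x 95 mm, 14 mm high at its stock; origin under the middle of its blade.
- plate_a: Translucent green resin wrist plate lying flat (bystander), 50 x 72 x 5 mm; origin at the underside.
- plate_b: The other translucent green resin wrist plate lying flat (bystander), the same size.
- clamp: Fixed cam lock fixture with a red lever and a matte grey mesh dome (cranial prototype), 130 x 160 mm, 100 mm high (bystander); origin under its centre.
Not all that is in view belongs to the job. Of the things that look like the shaft, the largest one is meant.

How it is judged:
On the way, in this order (a step that is already met when the one before it is completed fails the run):
1. the lock pin is fully down in the lug, upright and let go of (horizontal distance between pin_shoulder and lug_hole below 0.005 m and z of pin_shoulder in the frame of lug_hole below 0.004 m and angle between pin's own z axis and vertical below 0.12 rad and contact force between the fingers and pin below 0.3 N), for 0.2 s.
2. the shaft's key is in the keyway (horizontal distance between shaft_shoulder and hub_face below 0.004 m and angle between the x axis of shaft_shoulder and the x axis of hub_face, either way round below 0.2 rad and angle between shaft's own z axis and vertical below 0.08 rad and z of shaft_shoulder in the frame of hub_face below 0.026 m), for 0.1 s.
At the end, for the whole second after the job is handed in: Lock pin released in the lug: collar within 4 mm of its face, 5 mm of centre, tilt under 0.12 rad. Shaft upright (0.08 rad), within 4 mm of the hub axis, key in keyway (0.2 rad), collar within 2.5 mm of the face, spring pad down over 7 mm, gripped over 1.5 N, all through the last second (all of step 1 and horizontal distance between shaft_shoulder and hub_face below 0.004 m and angle between the x axis of shaft_shoulder and the x axis of hub_face, either way round below 0.2 rad and angle between shaft's own z axis and vertical below 0.08 rad and z of shaft_shoulder in the frame of hub_face below 0.0025 m and value of joint ejector above 0.007 m and contact force between the fingers and shaft above 1.5 N); the arm keeps its last pose, push and grip.
It fails at once if the steel square or a wrist plate was moved more than 20 mm (distance of any of square, plate_a, plate_b from where it was at the start of the episode above 0.02 m).
It fails at once if the fixture with the cranial prototype was struck (more than 5 N) (contact force between any of the arm, the fingers and clamp above 5 N).
It also fails if it takes over 64 s, if anything falls off the work surface, if the arm or the gripper's body presses on something with over 40 N, if the wrist force passes 120 N, or if a joint passes its speed limit or range.

## Working session

There is one attempt and no reset: what is moved stays moved. The work goes in short steps, Python scripts to look and compute and a tool call to move; the robot and the scene stay as the last step left them, time stands still between calls to the robot, and variables do not carry over. Pictures are saved under pics/ and viewed, and the job is handed in when it is done.

Besides the shell and the picture viewer there is one more tool, called after "Call:" as name(argument=value, ...), one argument or row to a line, values as JSON. servo_tool: Moves the arm, as the interface text tells. Its arguments: {"type":"object","properties":{"moves":{"type":"array"}},"required":["moves"]}

```bash
ls; mkdir -p pics
cat > h.py <<'E'
import numpy as np, cv2
from scipy.spatial.transform import Rotation as R
from rig import env, read_camera
def K(c):
    f=c["img"].shape[0]/2/np.tan(np.radians(c["vfov"])/2); return f,c["cx"],c["cy"]
def camT(c,st=None):
    T=np.eye(4)
    if "T_tool_cam" in c:
        W=np.eye(4);W[:3,:3]=R.from_rotvec(st["orientation"]).as_matrix();W[:3,3]=st["position"]
        return W@np.array(c["T_tool_cam"])
    a=np.array(c["attitude"]); T[:3,:3]=a if a.shape==(3,3) else R.from_rotvec(a).as_matrix(); T[:3,3]=c["xyz"]; return T
def save(n,im): cv2.imwrite("pics/"+n,cv2.cvtColor(im,cv2.COLOR_RGB2BGR))
E
python3 - <<'E'
from h import *
import pickle
st=env.observe(); print(st)
for n in["scene","top","wrist"]:
    st=env.observe();c=read_camera(n); c["st"]=st
    pickle.dump(c,open(n+"0.pkl","wb")); save(n+"0.png",c["img"])
    print(n,{k:v for k,v in c.items() if k not in("img","z_map","st")})
E
```

```text
pics
{'t': 0.0, 'qpos': array([1.13697565e+00, 2.41398671e-01, 3.73138025e-03, 1.33524034e+00,
       1.24336783e-05, 1.57085338e+00]), 'dq': array([-6.55798648e-04,  1.08401985e-03,  2.19781286e-05,  1.33746375e-03,
        1.60871194e-03, -1.17919265e-03]), 'tau': array([ 1.52581786e-03, -3.72315001e+01,  2.52409530e+01,  1.69398228e-02,
        1.17325976e-04, -3.90627136e-06]), 'position': array([0.20989571, 0.45309941, 0.23042287]), 'orientation': array([ 0.33867635,  1.54434665, -0.34193198]), 'force': array([ 0.05775553,  0.09249733, -0.3387192 ]), 'moment': array([0.00411984, 0.00019548, 0.02394961]), 'finger_gap': 0.0856047112328262}
scene {'vfov': 51.50946197408316, 'cx': 278.16642196677793, 'cy': 207.97708409669983, 'xyz': array([1.01143071, 0.73630113, 0.75294007]), 'attitude': array([0.27700387, 1.15456593, 2.38556961])}
top {'vfov': 50.13350495994836, 'cx': 280.6952672042791, 'cy': 213.32874179379684, 'xyz': array([ 0.36046764, -0.00569212,  1.29112965]), 'attitude': array([ 0.1752327 , -0.16497449, -1.54641946])}
wrist {'vfov': 70.25085789653414, 'cx': 276.11412354969565, 'cy': 211.1933768594254, 'T_tool_cam': array([[ 1.13781457e-03,  3.02360810e-01, -9.53192869e-01,
        -1.42263666e-01],
       [ 9.99998500e-01, -1.58868308e-03,  6.89742216e-04,
        -6.61568792e-05],
       [-1.30577037e-03, -9.53192225e-01, -3.02362164e-01,
        -7.72503961e-02],
       [ 0.00000000e+00,  0.00000000e+00,  0.00000000e+00,
         1.00000000e+00]])}
```

View pics/scene0.png

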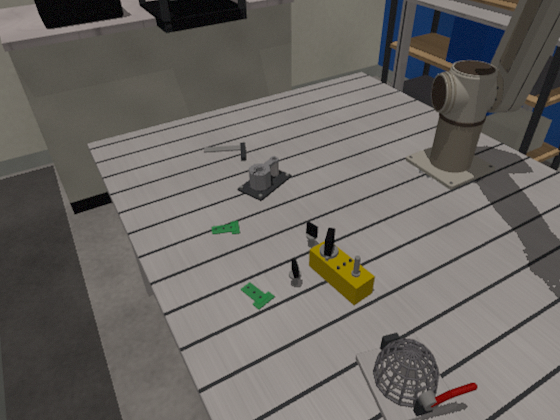

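View pics/top0.png

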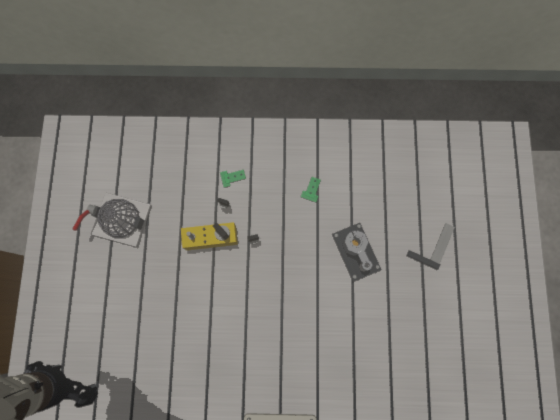

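View pics/wrist0.png

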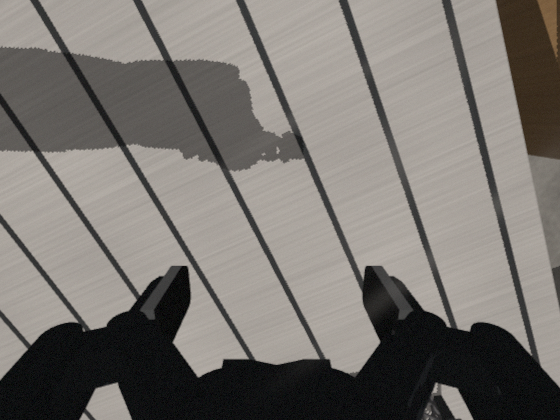

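```bash
cat >> h.py <<'E'
def ray(c,uv,st=None):
    f,cx,cy=K(c);T=camT(c,st); d=np.array([(uv[0]-cx)/f,-(uv[1]-cy)/f,-1.0]); return T[:3,3],T[:3,:3]@d
def onz(c,uv,z,st=None):
    o,d=ray(c,uv,st); return o+d*(z-o[2])/d[2]
def proj(c,P,st=None):
    f,cx,cy=K(c);T=camT(c,st); p=T[:3,:3].T@(np.asarray(P)-T[:3,3]); return np.array([cx+f*p[0]/-p[2],cy-f*p[1]/-p[2]])
def cloud(c,st=None):
    f,cx,cy=K(c);T=camT(c,st);z=c["z_map"];v,u=np.indices(z.shape)
    P=np.stack([(u-cx)/f*z,-(v-cy)/f*z,-z],-1); W=P@T[:3,:3].T+T[:3,3]; W[z==0]=np.nan; return W
E
python3 - <<'E'
from h import *
import pickle
t=pickle.load(open("top0.pkl","rb"));s=pickle.load(open("scene0.pkl","rb"))
W=cloud(t)
print("bench",np.nanmedian(W[290:300,280:300],(0,1)),"scene bench",np.nanmedian(cloud(s)[330:335,300:310],(0,1)))
hsv=cv2.cvtColor(t["img"],cv2.COLOR_RGB2HSV)
m=cv2.inRange(hsv,(22,120,60),(35,255,255));m[:150]=0;m[280:]=0
ys,xs=np.nonzero(m);pp=np.array([onz(t,(x,y),.055)[:2] for x,y in zip(xs,ys) if W[y,x,2]>.045],np.float32)
print("tray",cv2.minAreaRect(pp))
for n,uv,z in[("handle",(221,230),.103),("pin",(192,236),.106),("hub",(355,241),.064),("lughole",(367,266),.064),("clamp",(120,218),.1),("dec1",(223,202),.03),("dec2",(254,238),.03),("plate",(234,177),0),("plateb",(312,190),0),("sq",(425,260),0)]:
    print(n,onz(t,uv,z).round(3),W[uv[1],uv[0]].round(3))
def crop(c,x0,y0,x1,y1,n,k):
    save(n,cv2.resize(c["img"][y0:y1,x0:x1],None,fx=k,fy=k,interpolation=cv2.INTER_CUBIC))
crop(t,165,150,285,270,"ta.png",5);crop(t,320,210,395,290,"tb.png",7)
crop(s,220,200,390,310,"sa.png",4);crop(s,220,140,310,210,"sb.png",7)
E
```

```text
bench [ 0.41031387 -0.02383435 -0.00072203] scene bench [0.71507138 0.29084608 0.00091999]
tray ((0.567516565322876, 0.2070423811674118), (0.057028502225875854, 0.15005101263523102), 7.469257354736328)
handle [0.574 0.164 0.103] [0.573 0.163 0.109]
pin [0.556 0.241 0.106] [0.561 0.247 0.077]
hub [ 0.557 -0.202  0.064] [ 0.563 -0.208  0.025]
lughole [ 0.488 -0.233  0.064] [ 0.491 -0.239  0.033]
clamp [0.603 0.441 0.1  ] [0.605 0.444 0.09 ]
dec1 [0.669 0.173 0.03 ] [0.66  0.167 0.069]
dec2 [0.566 0.08  0.03 ] [0.56  0.077 0.067]
plate [0.754 0.148 0.   ] [0.752 0.146 0.009]
plateb [ 0.718 -0.086  0.   ] [ 0.717 -0.086  0.003]
sq [ 0.515 -0.412  0.   ] [ 0.513 -0.407  0.016]
```

View pics/ta.png

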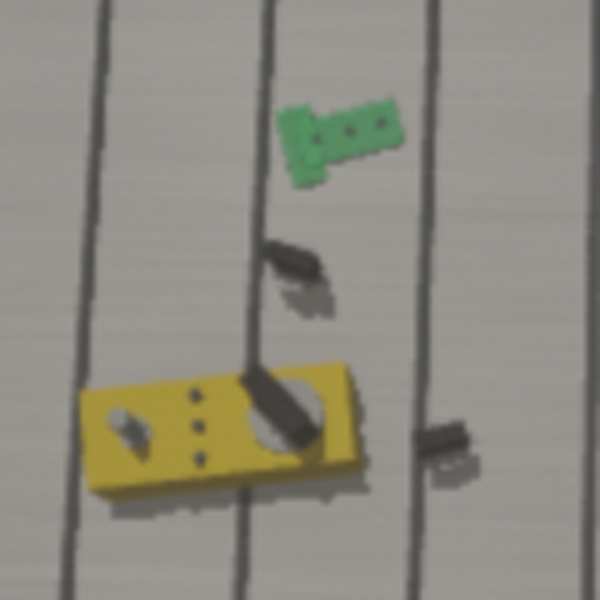

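View pics/tb.png

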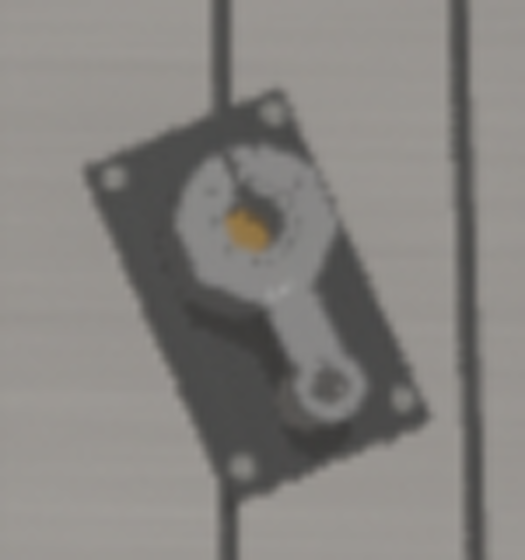

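View pics/sa.png

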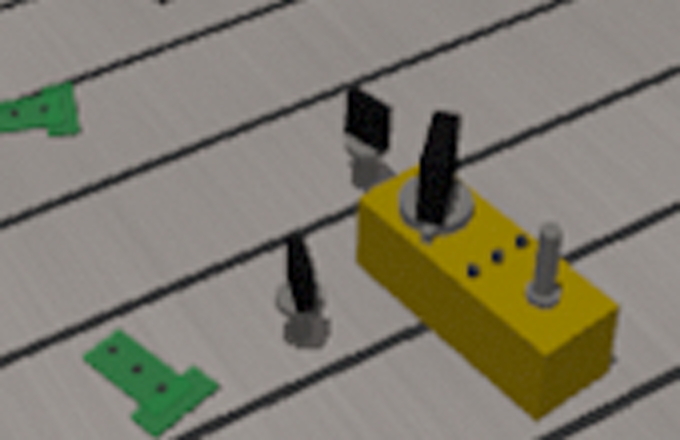

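View pics/sb.png

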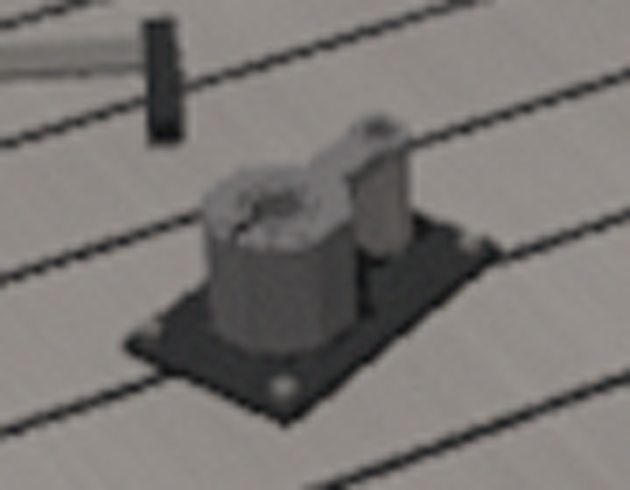

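```bash
cat >> h.py <<'E'
def tool(st=None):
    st=st or env.observe(); return np.array(st["position"]),R.from_rotvec(st["orientation"]).as_matrix()
def delta(target,st=None):
    p,M=tool(st); return M.T@(np.array(target)-p)
def toolyaw(st=None):
    return np.arctan2(*tool(st)[1][[1,0],1])
E
python3 - <<'E'
from h import *
import pickle
p,M=tool();print(M.round(3),toolyaw())
print(delta([.56,.207,.22]).round(3))
t=pickle.load(open("top0.pkl","rb"))
h=onz(t,(356.7,241.7),.064);l=onz(t,(367,265.1),.064);print(h,l,np.linalg.norm(h-l))
d=h-l;print("keyyaw",np.arctan2(d[1],d[0]))
E
```

```text
[[-0.001  0.42   0.907]
 [-0.001  0.907 -0.42 ]
 [-1.    -0.002 -0.   ]] 1.1370177441766414
[ 0.011 -0.076  0.421]
[ 0.55464925 -0.20620303  0.064     ] [ 0.49065943 -0.2330914   0.064     ] 0.06940951051001572
keyyaw 0.3977959435400383
```

Call:
servo_tool(
  moves=[
    {"claw": 0.0854,"dp": [0,-0.008,0.042],"roll": 0},
    {"claw": 0.0854,"dp": [0,-0.008,0.042],"roll": 0},
    {"claw": 0.0854,"dp": [0,-0.008,0.042],"roll": 0},
    {"claw": 0.0854,"dp": [0,-0.008,0.042],"roll": 0},
    {"claw": 0.0854,"dp": [0,-0.008,0.042],"roll": 0},
    {"claw": 0.0854,"dp": [0,-0.008,0.042],"roll": 0},
    {"claw": 0.0854,"dp": [0,-0.008,0.042],"roll": 0},
    {"claw": 0.0854,"dp": [0,-0.008,0.042],"roll": 0},
    {"claw": 0.0854,"dp": [0,-0.008,0.042],"roll": 0},
    {"claw": 0.0854,"dp": [0.01,-0.004,0.042],"roll": 0},
    {"claw": 0.0854,"dp": [0,0,0],"roll": 0.145},
    {"claw": 0.0854,"dp": [0,0,0],"roll": 0.145},
    {"claw": 0.0854,"dp": [0,0,0],"roll": 0.145},
    {"claw": 0.0854,"dp": [0,0,0],"roll": 0.145},
    {"claw": 0.0854,"dp": [0,0,0],"roll": 0.145},
    {"claw": 0.0854,"dp": [0,0,0],"roll": 0.145},
    {"claw": 0.0854,"dp": [0,0,0],"roll": 0.145},
    {"claw": 0.0854,"dp": [0,0,0],"roll": 0},
    {"claw": 0.0854,"dp": [0,0,0],"roll": 0},
  ],
)

```text
t: 2.05
position: [0.5591, 0.2081, 0.2209]
orientation: [1.116, 1.266, -1.117]
force: [0.1, -0.1, -0.0]
finger_gap: 0.0853
```

```bash
cat > snap.py <<'E'
import sys,pickle
from h import *
n=sys.argv[1];cam=sys.argv[2] if len(sys.argv)>2 else "wrist"
st=env.observe();c=read_camera(cam);c["st"]=st;pickle.dump(c,open(n+".pkl","wb"));save(n+".png",c["img"])
print("t",st["t"],"p",st["position"].round(4),"yaw",round(toolyaw(st),4),"q",st["qpos"].round(3),"F",st["force"].round(1),"gap",round(st["finger_gap"],4))
print("tooldir",tool(st)[1][:,0].round(4))
E
python3 snap.py w1
```

```text
t 2.05 p [0.5591 0.2081 0.2209] yaw 0.125 q [ 0.356  0.44   0.263  1.394 -0.     1.802] F [ 0.1 -0.1 -0. ] gap 0.0853
tooldir [-7.e-04 -3.e-04 -1.e+00]
```

View pics/w1.png

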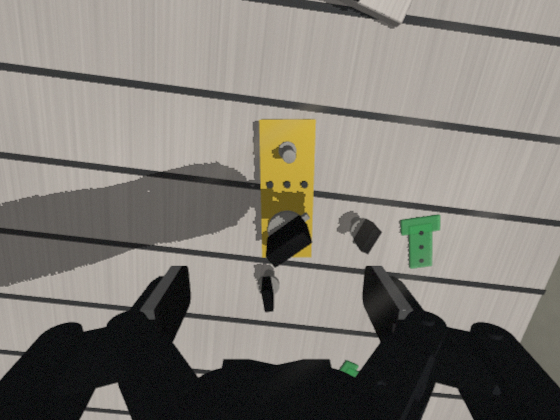

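Run:
```python
from h import *
import pickle
c=pickle.load(open("w1.pkl","rb"));st=c["st"]
save("w1a.png",cv2.resize(c["img"][110:270,240:400],None,fx=3.7,fy=3.7,interpolation=cv2.INTER_CUBIC))
W=cloud(c,st)
hsv=cv2.cvtColor(c["img"],cv2.COLOR_RGB2HSV)
m=cv2.inRange(hsv,(20,150,40),(35,255,255))&((W[...,2]>.048)*255).astype(np.uint8)
ys,xs=np.nonzero(m);pp=np.array([onz(c,(x,y),.055,st)[:2] for x,y in zip(xs,ys)],np.float32)
print("tray",cv2.minAreaRect(pp))
for lo,hi in((.057,.064),(.09,.112)):
    q=W[(W[...,2]>lo)&(W[...,2]<hi)&(abs(W[...,0]-.56)<.03)&(W[...,1]>.22)&(W[...,1]<.28)]; print("pin",lo,len(q),q.mean(0) if len(q) else 0)
```

```text
tray ((0.5703480839729309, 0.2091621458530426), (0.05549231916666031, 0.14835259318351746), 7.632619380950928)
pin 0.057 144 [0.56800557 0.24723493 0.05973192]
pin 0.09 167 [0.56433119 0.25419123 0.10460806]
```

View pics/w1a.png

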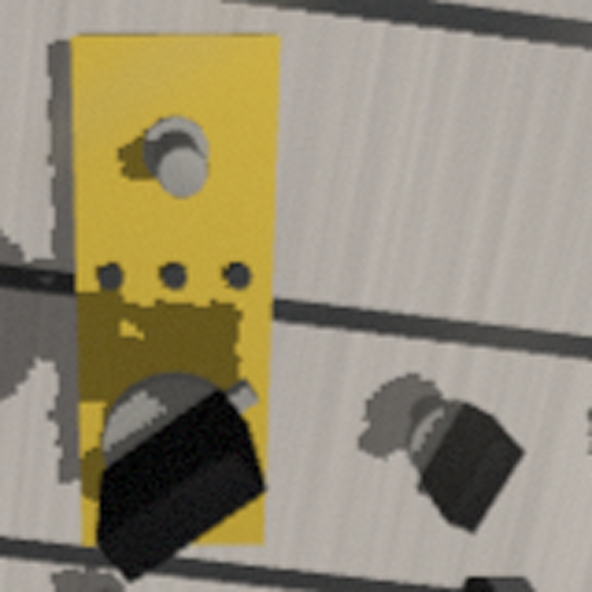

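Run:
```python
from h import *
print(delta([.5643,.2538,.067]).round(4))
```

```text
[ 0.154   0.0108 -0.0447]
```

Call:
servo_tool(
  moves=[
    {"claw": 0.0854,"dp": [0,0.0054,-0.0224],"roll": 0},
    {"claw": 0.0854,"dp": [0,0.0054,-0.0223],"roll": 0},
    {"claw": 0.07,"dp": [0.03,0,0],"roll": 0},
    {"claw": 0.06,"dp": [0.03,0,0],"roll": 0},
    {"claw": 0.05,"dp": [0.03,0,0],"roll": 0},
    {"claw": 0.05,"dp": [0.03,0,0],"roll": 0},
    {"claw": 0.05,"dp": [0.02,0,0],"roll": 0},
    {"claw": 0.05,"dp": [0.014,0,0],"roll": 0},
    {"claw": 0.04,"dp": [0,0,0],"roll": 0},
  ],
)

```text
t: 3.0
position: [0.5626, 0.253, 0.0645]
orientation: [1.114, 1.267, -1.122]
force: [-0.2, -0.3, 0.0]
finger_gap: 0.0399
```

```bash
python3 snap.py w2
```

```text
t 3.0 p [0.5626 0.253  0.0645] yaw 0.1236 q [0.423 0.586 0.081 1.071 0.    1.87 ] F [-0.2 -0.3  0. ] gap 0.0399
tooldir [-0.0051 -0.0023 -1.    ]
```

View pics/w2.png

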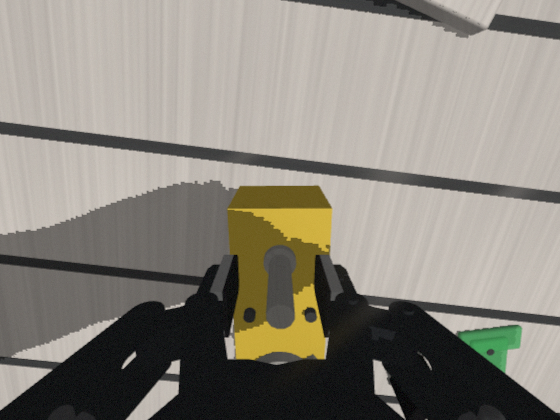

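Call:
servo_tool(
  moves=[
    {"claw": 0.02,"dp": [0,0,0],"roll": 0},
    {"claw": 0.0,"dp": [0,0,0],"roll": 0},
    {"claw": 0.0,"dp": [0,0,0],"roll": 0},
    {"claw": 0.0,"dp": [0,0,0],"roll": 0},
    {"claw": 0.0,"dp": [0,0,0],"roll": 0},
    {"claw": 0.0,"dp": [0,0,0],"roll": 0},
  ],
)

```text
t: 3.65
position: [0.5655, 0.2543, 0.0687]
orientation: [1.121, 1.263, -1.117]
force: [-0.0, -0.6, 5.1]
finger_gap: 0.0109
```

```bash
python3 snap.py w3
python3 - <<'E'
from h import *
p,M=tool()
print(M.round(4));
E
```

```text
t 3.65 p [0.5655 0.2543 0.0687] yaw 0.1221 q [ 0.423  0.582  0.085  1.072 -0.     1.871] F [-0.  -0.6  5.1] gap 0.0109
tooldir [ 0.0024  0.0011 -1.    ]
[[ 2.400e-03  9.926e-01  1.218e-01]
 [ 1.100e-03  1.218e-01 -9.926e-01]
 [-1.000e+00  2.600e-03 -8.000e-04]]
```

Call:
servo_tool(
  moves=[
    {"claw": 0.0,"dp": [-0.02,0,0],"roll": 0},
    {"claw": 0.0,"dp": [-0.04,0,0],"roll": 0},
    {"claw": 0.0,"dp": [-0.04,0,0],"roll": 0},
    {"claw": 0.0,"dp": [-0.034,0,0],"roll": 0},
    {"claw": 0.0,"dp": [0,-0.008,0.04],"roll": 0},
    {"claw": 0.0,"dp": [0,-0.008,0.04],"roll": 0},
    {"claw": 0.0,"dp": [0,-0.008,0.042],"roll": 0},
    {"claw": 0.0,"dp": [0,-0.008,0.042],"roll": 0},
    {"claw": 0.0,"dp": [0,-0.008,0.042],"roll": 0},
    {"claw": 0.0,"dp": [0,-0.008,0.042],"roll": 0},
    {"claw": 0.0,"dp": [0,-0.008,0.042],"roll": 0},
    {"claw": 0.0,"dp": [0,-0.008,0.042],"roll": 0},
    {"claw": 0.0,"dp": [0,-0.008,0.042],"roll": 0},
    {"claw": 0.0,"dp": [0,-0.008,0.042],"roll": 0},
    {"claw": 0.0,"dp": [0,-0.008,0.04],"roll": 0},
    {"claw": 0.0,"dp": [0,-0.008,0.04],"roll": 0},
    {"claw": 0.0,"dp": [0,0,0],"roll": 0},
    {"claw": 0.0,"dp": [0,0,0],"roll": 0},
    {"claw": 0.0,"dp": [0,0,0],"roll": 0},
  ],
)

```text
t: 5.6
position: [0.5294, -0.2492, 0.2009]
orientation: [1.119, 1.266, -1.118]
force: [-0.4, 0.4, -0.0]
finger_gap: 0.0104
```

```bash
python3 snap.py w4
```

```text
t 5.6 p [ 0.5294 -0.2492  0.2009] yaw 0.1227 q [-0.44   0.425  0.187  1.334  0.     1.008] F [-0.4  0.4 -0. ] gap 0.0104
tooldir [-1.e-03  9.e-04 -1.e+00]
```

View pics/w4.png

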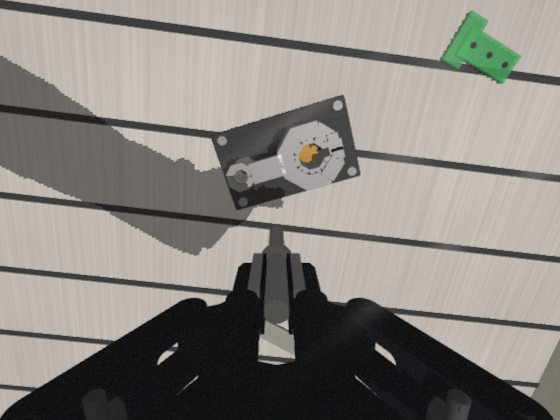

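Run:
```python
from h import *
import pickle
c=pickle.load(open("w4.pkl","rb"))
save("w4a.png",cv2.resize(c["img"][90:240,205:365],None,fx=4,fy=4,interpolation=cv2.INTER_CUBIC))
```

```text
(no output)
```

View pics/w4a.png

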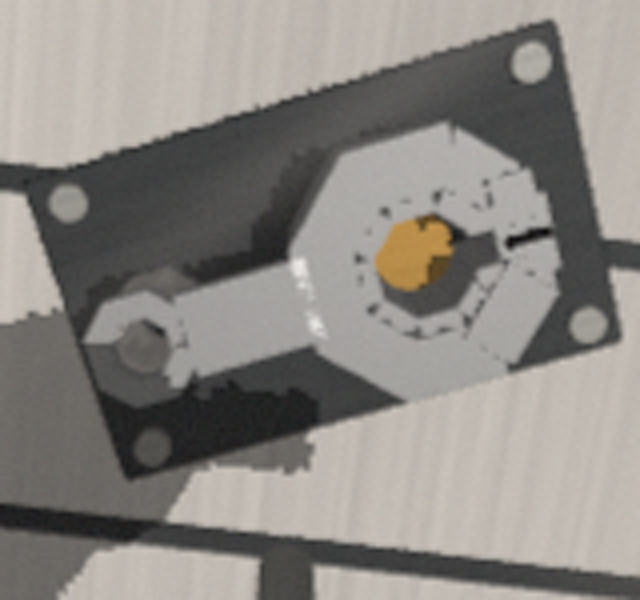

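Run:
```python
from h import *
import pickle
c=pickle.load(open("w4.pkl","rb"));st=c["st"]
h=onz(c,(311.4,154.4),.064,st);l=onz(c,(240.6,176.1),.064,st);d=h-l
i=onz(c,(205+528/4-.4,90+238/4-.4),.064,st)
print(h,l,np.linalg.norm(d),np.arctan2(d[1],d[0]),np.arctan2(*(i-h)[[1,0]]))
W=cloud(c,st);print(W[165:168,268:272,2],W[140,312],np.nanmedian(W[60:70,250:270,2]))
t=onz(c,(276,228),.14,st); print("tip ray",t,"pin tip z~",st["position"][2]-.0587)
```

```text
[ 0.55629342 -0.20180442  0.064     ] [ 0.493067   -0.23016935  0.064     ] 0.06929754163225635 0.42170970949437353 0.33088663683354447
[[0.06311227 0.06229538 0.06409132 0.06482721]
 [0.06308125 0.06283095 0.06304291 0.06318658]
 [0.06256113 0.06460807 0.0641576  0.06407018]] [ 0.55484934 -0.18893724  0.06334349] -0.00028094244934198653
tip ray [ 0.52934419 -0.24936949  0.14      ] pin tip z~ 0.14217415187317353
```

Run:
```python
from h import *
print(delta([.4931,-.2302,.140]).round(4))
```

```text
[ 0.0611 -0.0339 -0.023 ]
```

Call:
servo_tool(
  moves=[
    {"claw": 0.0,"dp": [0,-0.0169,-0.0115],"roll": 0},
    {"claw": 0.0,"dp": [0,-0.017,-0.0115],"roll": 0},
    {"claw": 0.0,"dp": [0.03,0,0],"roll": 0},
    {"claw": 0.0,"dp": [0.03,0,0],"roll": 0},
    {"claw": 0.0,"dp": [0,0,0],"roll": 0},
    {"claw": 0.0,"dp": [0,0,0],"roll": 0},
    {"claw": 0.0,"dp": [0,0,0],"roll": 0},
  ],
)

```text
t: 6.35
position: [0.4946, -0.2314, 0.1431]
orientation: [1.118, 1.262, -1.117]
force: [0.4, -0.1, -1.0]
finger_gap: 0.0106
```

```bash
python3 snap.py w5
python3 - <<'E'
from h import *
import pickle
c=pickle.load(open("w5.pkl","rb"))
save("w5a.png",cv2.resize(c["img"][100:290,195:365],None,fx=3.5,fy=3.5,interpolation=cv2.INTER_CUBIC).clip(0,255))
p=np.array([.4931,-.2302,.064]);print(proj(c,p,c["st"]))
E
```

```text
t 6.35 p [ 0.4946 -0.2314  0.1431] yaw 0.1231 q [-0.438  0.381 -0.034  1.153 -0.     1.01 ] F [ 0.4 -0.1 -1. ] gap 0.0106
tooldir [ 0.0026 -0.0012 -1.    ]
[274.17450007 217.69587556]
```

View pics/w5a.png

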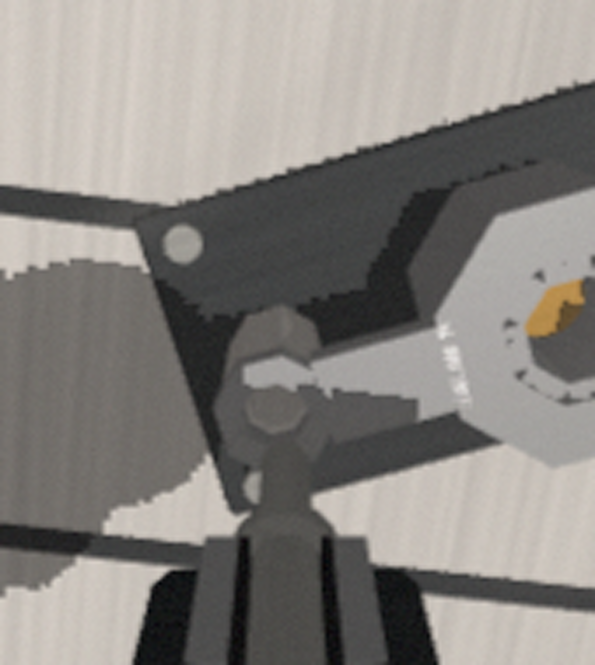

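Call:
servo_tool(
  moves=[
    {"claw": 0.0,"dp": [0,0,0],"roll": 0},
    {"claw": 0.0,"dp": [0,0,0],"roll": 0},
    {"claw": 0.0,"dp": [0,0,0],"roll": 0},
  ],
)

```text
t: 6.7
position: [0.4935, -0.2316, 0.1418]
orientation: [1.119, 1.263, -1.119]
force: [-0.7, -0.5, -0.3]
finger_gap: 0.0104
```

```bash
python3 snap.py w6
python3 - <<'E'
from h import *
import pickle
c=pickle.load(open("w6.pkl","rb"))
save("w6a.png",(cv2.resize(c["img"][180:250,235:315],None,fx=8,fy=8,interpolation=cv2.INTER_CUBIC)*1.6).clip(0,255).astype(np.uint8))
p=np.array([.4931,-.2302,.064]);print(proj(c,p,c["st"]))
E
```

```text
t 6.7 p [ 0.4935 -0.2316  0.1418] yaw 0.1218 q [-0.439  0.382 -0.036  1.151 -0.     1.01 ] F [-0.7 -0.5 -0.3] gap 0.0104
tooldir [ 8.e-04 -4.e-04 -1.e+00]
[275.76303928 218.15687039]
```

View pics/w6a.png

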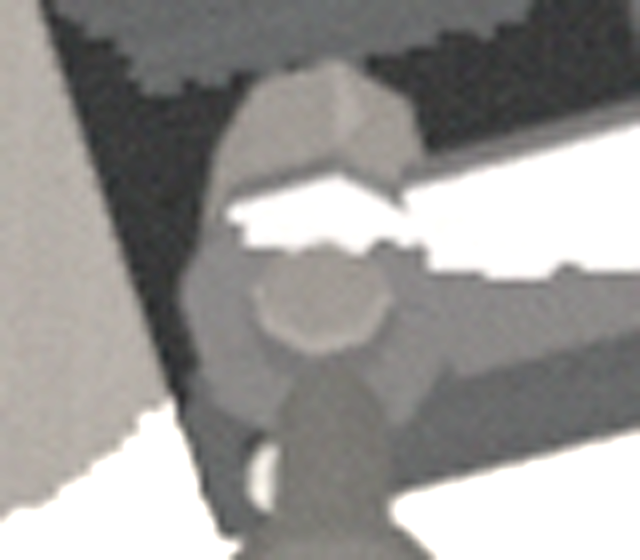

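Run:
```python
from h import *
import pickle
c=pickle.load(open("w6.pkl","rb"));st=c["st"]
l=onz(c,(274.75,216.9),.064,st);print("hole",l, delta([l[0],l[1],.14]))
for v in (209.9,224.3): print(onz(c,(274.75,v),.064,st))
# pin tip visible at crop (333,370)
print("tip px",proj(c,st["position"]+tool(st)[1][:,0]*.0587,st), "seen",(235+333/8-.4,180+368/8-.4))
W=cloud(c,st);print(W[200:240:2,274,:].round(4))
```

```text
hole [ 0.49219071 -0.22926997  0.064     ] [ 0.00164745 -0.00089257 -0.00243829]
[ 0.49149725 -0.22360098  0.064     ]
[ 0.49293522 -0.23535637  0.064     ]
tip px [276.06218811 228.77781222] seen (276.225, 225.6)
[[ 0.4902 -0.2182  0.0551]
 [ 0.4902 -0.2182  0.0612]
 [ 0.4904 -0.2198  0.0611]
 [ 0.4906 -0.2214  0.0612]
 [ 0.4908 -0.2223  0.0634]
 [ 0.491  -0.2243  0.0623]
 [ 0.4924 -0.2379  0.0249]
 [ 0.4925 -0.2386  0.0287]
 [ 0.4925 -0.2385  0.0345]
 [ 0.4926 -0.2384  0.0401]
 [ 0.4926 -0.2387  0.0446]
 [ 0.4926 -0.2384  0.0504]
 [ 0.4928 -0.24    0.0508]
 [ 0.4927 -0.239   0.0583]
 [ 0.4916 -0.2274  0.0931]
 [ 0.4917 -0.2281  0.0953]
 [ 0.4917 -0.2279  0.0995]
 [ 0.4917 -0.2278  0.1032]
 [ 0.4917 -0.228   0.1061]
 [ 0.4918 -0.2284  0.1083]]
```

Call:
servo_tool(
  moves=[
    {"claw": 0.0,"dp": [0,-0.001,-0.0005],"roll": 0},
    {"claw": 0.0,"dp": [0.008,0,0],"roll": 0},
    {"claw": 0.0,"dp": [0.006,0,0],"roll": 0},
    {"claw": 0.0,"dp": [0.006,0,0],"roll": 0},
    {"claw": 0.0,"dp": [0.005,0,0],"roll": 0},
    {"claw": 0.0,"dp": [0,0,0],"roll": 0},
    {"claw": 0.0,"dp": [0,0,0],"roll": 0},
  ],
)

```text
t: 7.45
position: [0.4921, -0.231, 0.1161]
orientation: [1.119, 1.265, -1.119]
force: [-0.5, -0.5, -0.1]
finger_gap: 0.0107
```

```bash
python3 snap.py w7
python3 - <<'E'
from h import *
import pickle
c=pickle.load(open("w7.pkl","rb"))
save("w7a.png",(cv2.resize(c["img"][180:280,205:345],None,fx=5,fy=5,interpolation=cv2.INTER_CUBIC)*1.5).clip(0,255).astype(np.uint8))
E
```

```text
t 7.45 p [ 0.4921 -0.231   0.1161] yaw 0.1221 q [-0.439  0.402 -0.078  1.091 -0.     1.01 ] F [-0.5 -0.5 -0.1] gap 0.0107
tooldir [-4.e-04  2.e-04 -1.e+00]
```

View pics/w7a.png

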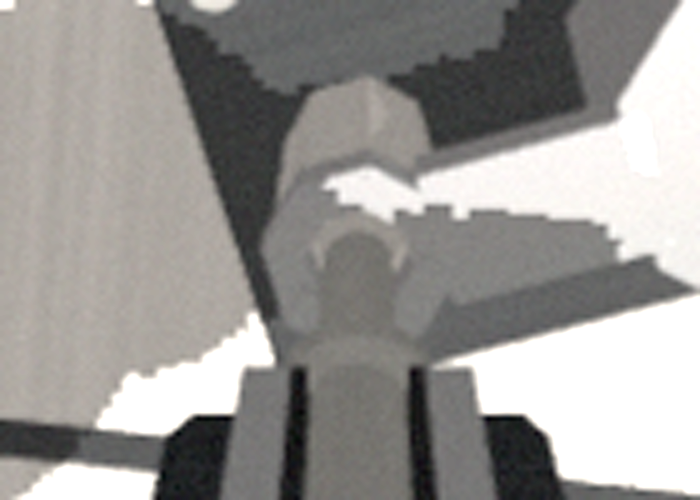

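Call:
servo_tool(
  moves=[
    {"claw": 0.0,"dp": [0.006,0,0],"roll": 0},
    {"claw": 0.0,"dp": [0.006,0,0],"roll": 0},
    {"claw": 0.0,"dp": [0.006,0,0],"roll": 0},
    {"claw": 0.0,"dp": [0,0,0],"roll": 0},
  ],
)

```text
t: 7.9
position: [0.4913, -0.2306, 0.097]
orientation: [1.119, 1.267, -1.12]
force: [-0.1, -0.2, -0.3]
finger_gap: 0.0105
```

Call:
servo_tool(
  moves=[
    {"claw": 0.0,"dp": [0.006,0,0],"roll": 0},
    {"claw": 0.0,"dp": [0.006,0,0],"roll": 0},
    {"claw": 0.0,"dp": [0.005,0,0],"roll": 0},
    {"claw": 0.0,"dp": [0.002,0,0],"roll": 0},
    {"claw": 0.0,"dp": [0,0,0],"roll": 0},
    {"claw": 0.0,"dp": [0,0,0],"roll": 0},
  ],
)

```text
t: 8.5
position: [0.4923, -0.2311, 0.0794]
orientation: [1.119, 1.264, -1.119]
force: [-0.2, 0.1, 0.1]
finger_gap: 0.0103
```

```bash
python3 snap.py w8
```

```text
t 8.5 p [ 0.4923 -0.2311  0.0794] yaw 0.122 q [-0.439  0.438 -0.128  1.004  0.     1.01 ] F [-0.2  0.1  0.1] gap 0.0103
tooldir [ 2.e-04 -1.e-04 -1.e+00]
```

View pics/w8.png

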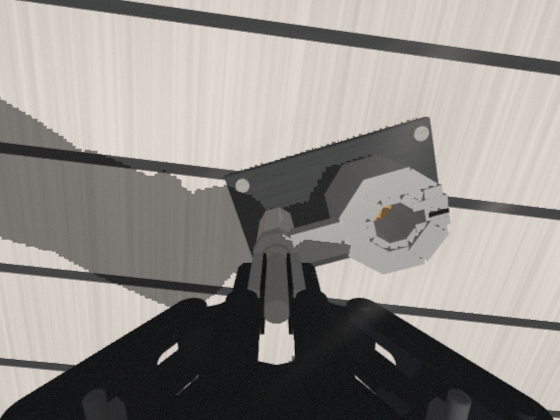

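Call:
servo_tool(
  moves=[
    {"claw": 0.0,"dp": [0.0015,0,0],"roll": 0},
    {"claw": 0.0,"dp": [0.001,0,0],"roll": 0},
    {"claw": 0.0,"dp": [0,0,0],"roll": 0},
    {"claw": 0.0,"dp": [0,0,0],"roll": 0},
  ],
)

```text
t: 8.95
position: [0.4926, -0.2314, 0.0777]
orientation: [1.119, 1.263, -1.118]
force: [-1.5, -0.4, 5.0]
finger_gap: 0.0104
```

Call:
servo_tool(
  moves=[
    {"claw": 0.02,"dp": [0,0,0],"roll": 0},
    {"claw": 0.03,"dp": [0,0,0],"roll": 0},
    {"claw": 0.05,"dp": [0,0,0],"roll": 0},
    {"claw": 0.05,"dp": [0,0,0],"roll": 0},
    {"claw": 0.05,"dp": [0,0,0],"roll": 0},
    {"claw": 0.05,"dp": [-0.03,0,0],"roll": 0},
    {"claw": 0.05,"dp": [-0.04,0,0],"roll": 0},
    {"claw": 0.05,"dp": [-0.04,0,0],"roll": 0},
    {"claw": 0.06,"dp": [-0.02,0,0],"roll": 0},
    {"claw": 0.07,"dp": [0,0,0],"roll": 0},
    {"claw": 0.0854,"dp": [0,0.015,-0.03],"roll": 0},
    {"claw": 0.0854,"dp": [0,0.015,0],"roll": 0},
    {"claw": 0.0854,"dp": [0,0,0],"roll": 0},
    {"claw": 0.0854,"dp": [0,0,0],"roll": 0},
    {"claw": 0.0854,"dp": [0,0,0],"roll": 0},
  ],
)

```text
t: 10.45
position: [0.5174, -0.1978, 0.2059]
orientation: [1.119, 1.266, -1.12]
force: [-0.4, -0.0, -0.1]
finger_gap: 0.0852
```

```bash
python3 snap.py w9
python3 - <<'E'
from h import *
import pickle
c=pickle.load(open("w9.pkl","rb"));st=c["st"]
for p in ([.4924,-.2314,.115],[.4924,-.2314,.064],[.556,-.202,.064]): print(proj(c,p,st))
W=cloud(c,st)
q=W[(W[...,2]>.108)&(W[...,2]<.122)&(abs(W[...,0]-.492)<.02)&(abs(W[...,1]+.231)<.02)];print(len(q),q.mean(0),np.median(q[:,2]))
E
```

```text
t 10.45 p [ 0.5174 -0.1978  0.2059] yaw 0.1213 q [-0.365  0.361  0.104  1.317 -0.     1.084] F [-0.4 -0.  -0.1] gap 0.0852
tooldir [-1.9e-03  5.0e-04 -1.0e+00]
[242.46076045 248.4498195 ]
[247.96953851 227.30665539]
[314.43501236 207.20092885]
171 [ 0.49310369 -0.23063503  0.11393628] 0.11463793896392949
```

View pics/w9.png

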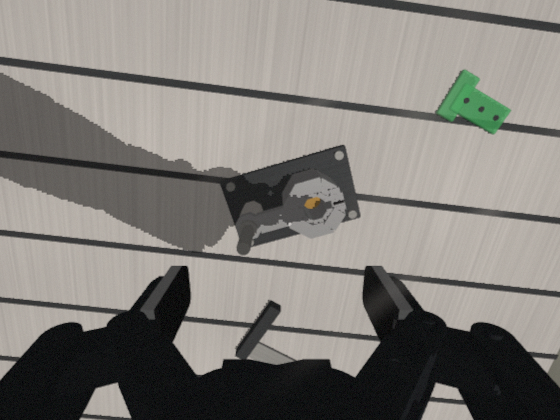

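Run:
```python
from h import *
import pickle
c=pickle.load(open("w9.pkl","rb"));st=c["st"]
save("w9a.png",(cv2.resize(c["img"][160:270,225:365],None,fx=5.5,fy=5.5,interpolation=cv2.INTER_CUBIC)*1.0).clip(0,255).astype(np.uint8))
W=cloud(c,st)
q=W[(abs(W[...,2]-.0635)<.003)&(abs(W[...,0]-.556)<.045)&(abs(W[...,1]+.204)<.045)][:,:2]
d=np.linalg.norm(q-[.556,-.203],axis=1);q=q[d<.036]
print(len(q),cv2.minEnclosingCircle(q.astype(np.float32)),q[:,2:].mean() if 0 else '')
```

```text
2523 ((0.5545207858085632, -0.2047092765569687), 0.03404839709401131)
```

View pics/w9a.png

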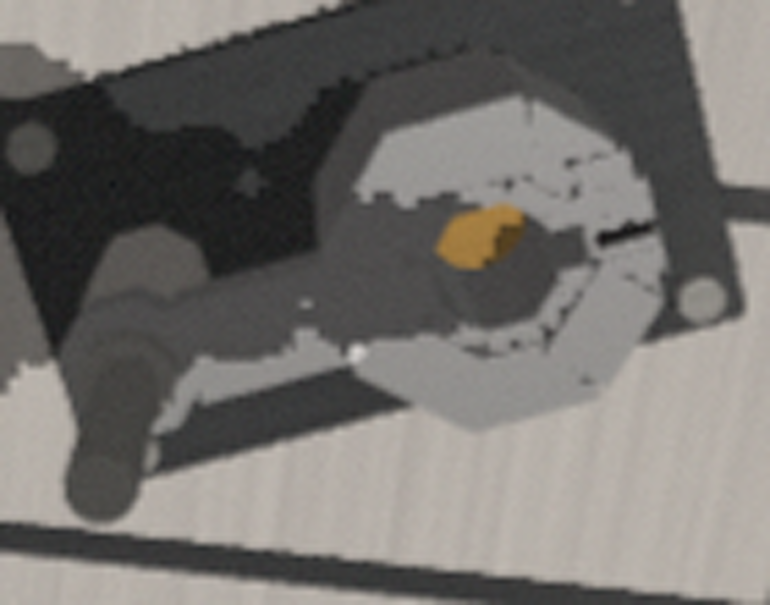

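Run:
```python
from h import *
import pickle
c=pickle.load(open("w9.pkl","rb"));st=c["st"]
h=onz(c,(314.6,207.7),.064,st);i=onz(c,(225+627/5.5-.4,160+235/5.5-.4),.064,st);print(h,i,np.arctan2(*(i-h)[[1,0]]),np.linalg.norm(i-h))
c=pickle.load(open("w1.pkl","rb"));st=c["st"]
u=lambda x,y:(240+(x+.5)/3.7-.5,110+(y+.5)/3.7-.5)
n=onz(c,u(240,393),.063,st);a=np.array([.5756,.1695])
print("nib",n,np.linalg.norm(n[:2]-a),np.arctan2(*(n[:2]-a)[::-1]))
# handle top outline
for p in ((108,463),(220,393),(262,490),(135,578)): print(onz(c,u(*p),.111,st).round(4))
print(delta([.5756,.1695,.22]).round(4))
```

```text
[ 0.55624628 -0.20249219  0.064     ] [ 0.57890286 -0.1940865   0.064     ] 0.3552627621358382 0.024165599750741493
nib [0.5918426 0.1885666 0.063    ] 0.025047101825927495 0.8652072878932857
[0.5557 0.1819 0.111 ]
[0.5803 0.2033 0.111 ]
[0.5944 0.1796 0.111 ]
[0.5663 0.1515 0.111 ]
[-0.0138  0.1021 -0.3577]
```

Call:
servo_tool(
  moves=[
    {"claw": 0.0854,"dp": [-0.01,0.01,-0.035],"roll": 0},
    {"claw": 0.0854,"dp": [-0.004,0.012,-0.043],"roll": 0},
    {"claw": 0.0854,"dp": [0,0.012,-0.043],"roll": 0},
    {"claw": 0.0854,"dp": [0,0.012,-0.043],"roll": 0},
    {"claw": 0.0854,"dp": [0,0.012,-0.043],"roll": 0},
    {"claw": 0.0854,"dp": [0,0.012,-0.043],"roll": 0},
    {"claw": 0.0854,"dp": [0,0.012,-0.043],"roll": 0},
    {"claw": 0.0854,"dp": [0,0.012,-0.043],"roll": 0},
    {"claw": 0.0854,"dp": [0,0.008,-0.022],"roll": 0},
    {"claw": 0.0854,"dp": [0,0,0],"roll": 0.145},
    {"claw": 0.0854,"dp": [0,0,0],"roll": 0.145},
    {"claw": 0.0854,"dp": [0,0,0],"roll": 0.145},
    {"claw": 0.0854,"dp": [0,0,0],"roll": 0.145},
    {"claw": 0.0854,"dp": [0,0,0],"roll": 0.145},
    {"claw": 0.0854,"dp": [0,0,0],"roll": 0.145},
    {"claw": 0.0854,"dp": [0,0,0],"roll": 0},
    {"claw": 0.0854,"dp": [0,0,0],"roll": 0},
    {"claw": 0.0854,"dp": [0,0,0],"roll": 0},
  ],
)

```text
t: 12.3
position: [0.5759, 0.1698, 0.2208]
orientation: [1.734, 0.758, -1.734]
force: [-0.1, -0.7, 0.3]
finger_gap: 0.0855
```

```bash
python3 snap.py w10
python3 - <<'E'
from h import *
import pickle
c=pickle.load(open("w10.pkl","rb"));st=c["st"]
W=cloud(c,st)
q=W[(abs(W[...,2]-.111)<.004)&(abs(W[...,0]-.5756)<.05)&(abs(W[...,1]-.17)<.05)];print(len(q),q.mean(0),cv2.minAreaRect(q[:,:2].astype(np.float32)))
print(proj(c,[.5756,.1695,.111],st),proj(c,[.5756,.1695,.063],st))
E
```

```text
t 12.3 p [0.5759 0.1698 0.2208] yaw -0.7464 q [ 0.287  0.448  0.274  1.397 -0.     2.604] F [-0.1 -0.7  0.3] gap 0.0855
tooldir [-1.e-04 -1.e-04 -1.e+00]
855 [0.57636061 0.16990659 0.11063386] ((0.575618326663971, 0.1691407561302185), (0.043918438255786896, 0.015994861721992493), 44.5054931640625)
[275.72331076 208.53059433] [275.76079384 194.87961322]
```

View pics/w10.png

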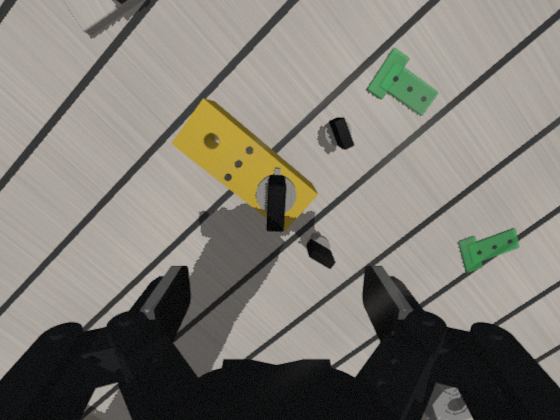

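Call:
servo_tool(
  moves=[
    {"claw": 0.07,"dp": [0.03,0,0],"roll": 0.048},
    {"claw": 0.06,"dp": [0.04,0,0],"roll": 0},
    {"claw": 0.05,"dp": [0.035,0,0],"roll": 0},
    {"claw": 0.05,"dp": [0.025,0,0],"roll": 0},
    {"claw": 0.045,"dp": [0.012,0,0],"roll": 0},
    {"claw": 0.04,"dp": [0.008,0,0],"roll": 0},
    {"claw": 0.04,"dp": [0,0,0],"roll": 0},
    {"claw": 0.04,"dp": [0,0,0],"roll": 0},
  ],
)

```text
t: 13.15
position: [0.577, 0.1705, 0.0722]
orientation: [1.769, 0.721, -1.764]
force: [0.4, -0.6, 0.7]
finger_gap: 0.04
```

```bash
python3 snap.py w11
```

```text
t 13.15 p [0.577  0.1705 0.0722] yaw -0.7958 q [ 0.287  0.545  0.032  1.055 -0.     2.654] F [ 0.4 -0.6  0.7] gap 0.04
tooldir [ 2.4e-03  7.0e-04 -1.0e+00]
```

View pics/w11.png

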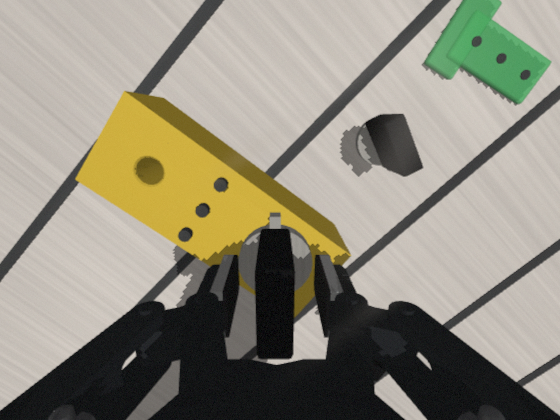

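Handle is centred between the fingers (col ≈275), nib at (275,218). Closing.

Call:
servo_tool(
  moves=[
    {"claw": 0.02,"dp": [0,0,0],"roll": 0},
    {"claw": 0.0,"dp": [0,0,0],"roll": 0},
    {"claw": 0.0,"dp": [0,0,0],"roll": 0},
    {"claw": 0.0,"dp": [0,0,0],"roll": 0},
    {"claw": 0.0,"dp": [0,0,0],"roll": 0},
    {"claw": 0.0,"dp": [0,0,0],"roll": 0},
  ],
)

```text
t: 13.8
position: [0.5768, 0.1705, 0.0721]
orientation: [1.769, 0.721, -1.764]
force: [0.2, 0.2, 6.3]
finger_gap: 0.0151
```

```bash
python3 snap.py w12;python3 - <<'E'
from h import *
p,M=tool(); print(delta([.5562,-.2025,.20]),delta([.575,.17,.2]))
E
```

```text
t 13.8 p [0.5768 0.1705 0.0721] yaw -0.7958 q [0.287 0.545 0.031 1.054 0.    2.654] F [0.2 0.2 6.3] gap 0.0151
tooldir [ 2.3e-03  9.0e-04 -1.0e+00]
[-0.1282531   0.25224806  0.27542857] [-0.12786901 -0.00072499  0.00135891]
```

Call:
servo_tool(
  moves=[
    {"claw": 0.0,"dp": [-0.02,0,0],"roll": 0},
    {"claw": 0.0,"dp": [-0.04,0,0],"roll": 0},
    {"claw": 0.0,"dp": [-0.04,0,0],"roll": 0},
    {"claw": 0.0,"dp": [-0.03,0,0],"roll": 0},
    {"claw": 0.0,"dp": [0,0.028,0.03],"roll": 0},
    {"claw": 0.0,"dp": [0,0.028,0.03],"roll": 0},
    {"claw": 0.0,"dp": [0,0.028,0.03],"roll": 0},
    {"claw": 0.0,"dp": [0,0.028,0.03],"roll": 0},
    {"claw": 0.0,"dp": [0,0.028,0.03],"roll": 0},
    {"claw": 0.0,"dp": [0,0.028,0.03],"roll": 0},
    {"claw": 0.0,"dp": [0,0.028,0.03],"roll": 0},
    {"claw": 0.0,"dp": [0,0.028,0.03],"roll": 0},
    {"claw": 0.0,"dp": [0,0.028,0.035],"roll": 0},
    {"claw": 0.0,"dp": [0,0,0],"roll": 0.13},
    {"claw": 0.0,"dp": [0,0,0],"roll": 0.13},
    {"claw": 0.0,"dp": [0,0,0],"roll": 0.117},
    {"claw": 0.0,"dp": [0,0,0.03],"roll": 0},
    {"claw": 0.0,"dp": [0,0,0.03],"roll": 0},
    {"claw": 0.0,"dp": [0,0,0],"roll": 0},
    {"claw": 0.0,"dp": [0,0,0],"roll": 0},
  ],
)

```text
t: 15.85
position: [0.4998, -0.2257, 0.2004]
orientation: [2.003, 0.403, -2.004]
force: [0.7, -0.1, -2.0]
finger_gap: 0.0155
```

Call:
servo_tool(
  moves=[
    {"claw": 0.0,"dp": [0,0,0],"roll": 0},
    {"claw": 0.0,"dp": [0,0,0],"roll": 0},
  ],
)

```text
t: 16.05
position: [0.5012, -0.2252, 0.2006]
orientation: [2.003, 0.405, -2.002]
force: [-0.1, -0.0, -2.8]
finger_gap: 0.0151
```

```bash
python3 snap.py w13;python3 - <<'E'
from h import *
import pickle
c=pickle.load(open("w13.pkl","rb"));st=c["st"]
print(proj(c,[.5562,-.2025,.064],st))
save("w13a.png",(cv2.resize(c["img"][90:240,200:350],None,fx=4,fy=4,interpolation=cv2.INTER_CUBIC)*1.0).clip(0,255).astype(np.uint8))
E
```

```text
t 16.05 p [ 0.5012 -0.2252  0.2006] yaw -1.1721 q [-0.422  0.353  0.079  1.297  0.     2.32 ] F [-0.1 -0.  -2.8] gap 0.0151
tooldir [ 1.e-04  1.e-04 -1.e+00]
[276.17373902 136.86804006]
```

View pics/w13.png

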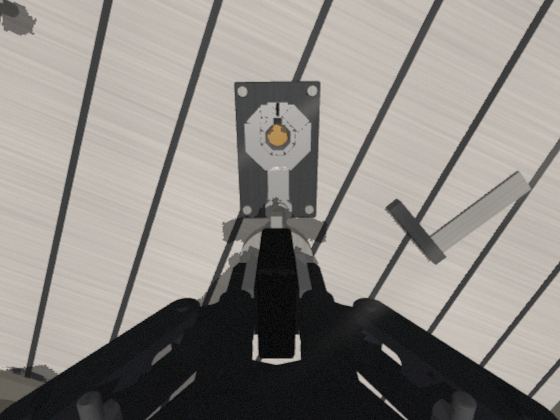

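View pics/w13a.png

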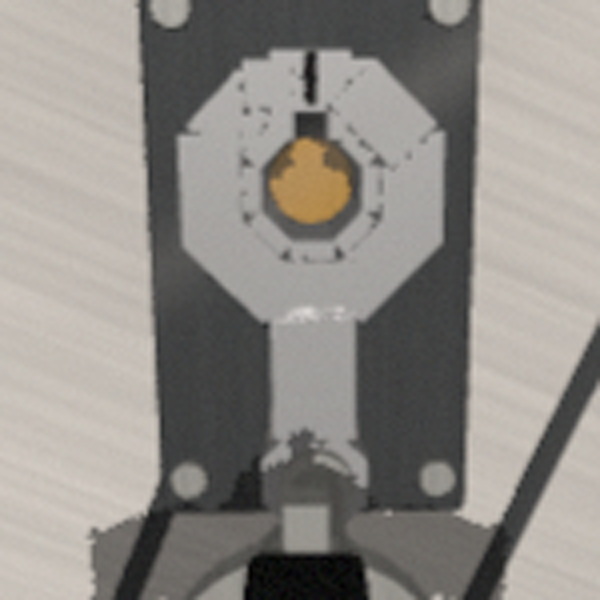

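Run:
```python
from h import *
import pickle
for n in("w10","w12","w13"):
    c=pickle.load(open(n+".pkl","rb"));st=c["st"]
    p,M=tool(st);W=(cloud(c,st)-p)@M
    q=W[(W[...,0]>-.047)&(W[...,0]<-.033)&(abs(W[...,1])<.011)&(abs(W[...,2])<.03)] if n!="w10" else W[(abs(W[...,0]-.11)<.004)&(abs(W[...,1])<.03)&(abs(W[...,2])<.03)]
    print(n,len(q),q.mean(0) if len(q) else 0,np.percentile(q,[2,98],axis=0).round(4) if len(q) else 0)
    # nib/collar top
    q=W[(abs(W[...,0]-.0091)<.003)&(abs(W[...,1])<.03)&(W[...,2]<-.01)&(W[...,2]>-.04)]
    if len(q): print(" collar",len(q),np.percentile(q,[0.5,50,99.5],axis=0).round(4)); n=q[q[:,2]<-.0235];print(" nib",n.mean(0))
```

```text
w10 855 [ 0.11015761  0.00025612 -0.00036992] [[ 0.1087 -0.0078 -0.0205]
 [ 0.1121  0.0081  0.0211]]
w12 4407 [-0.0385279   0.00030463 -0.0016261 ] [[-0.0459 -0.0095 -0.0204]
 [-0.0344  0.01    0.0211]]
 collar 450 [[ 0.0063 -0.0164 -0.0266]
 [ 0.0095  0.0002 -0.0154]
 [ 0.0121  0.0169 -0.0101]]
 nib [ 0.0097426  -0.0006561  -0.02552522]
w13 4390 [-0.03849833  0.00036623 -0.00173613] [[-0.0458 -0.0094 -0.0205]
 [-0.0343  0.0101  0.021 ]]
 collar 462 [[ 0.0062 -0.0163 -0.0265]
 [ 0.0095  0.0002 -0.0154]
 [ 0.012   0.0172 -0.01  ]]
 nib [ 0.00973539  0.00023588 -0.02513117]
```

Run:
```python
from h import *
import pickle
c=pickle.load(open("w13.pkl","rb"));st=c["st"];p,M=tool(st)
h=onz(c,(277.4,137.1),.064,st);print(h,(M.T@(h-p)).round(4))
W=(cloud(c,st)-p)@M
q=W[(abs(W[...,0]-.1366)<.003)&(abs(W[...,1])<.04)&(W[...,2]<-.026)&(W[...,2]>-.11)]
print(np.percentile(q,[.3,50,99.7],axis=0).round(4))
b=W[110:160,255:300];g=c["img"][110:160,255:300]
low=b[(b[...,0]>.15)&(abs(b[...,1])<.013)]; print("bore deep",len(low),np.percentile(low,[1,50,99],axis=0).round(4))
# bore walls on face plane: per row width of nonface
for v in range(124,152,3):
    r=W[v,255:300]; d=np.nonzero(r[:,0]>.1415)[0]; 
    if len(d): print(v,255+d[0],255+d[-1],(255+(d[0]+d[-1])/2))
```

```text
[ 0.55644508 -0.20360605  0.064     ] [ 0.1366  0.0015 -0.0593]
[[ 0.1354 -0.0278 -0.0885]
 [ 0.1374  0.0021 -0.0585]
 [ 0.1396  0.0316 -0.0263]]
bore deep 520 [[ 0.153  -0.0095 -0.0756]
 [ 0.1729  0.0013 -0.059 ]
 [ 0.1942  0.0122 -0.0442]]
124 274 282 278.0
127 270 285 277.5
130 261 295 278.0
133 266 290 278.0
136 266 290 278.0
139 266 290 278.0
142 266 290 278.0
145 262 294 278.0
148 272 284 278.0
```

Call:
servo_tool(
  moves=[
    {"claw": 0.0,"dp": [0,0.0015,-0.03],"roll": 0},
    {"claw": 0.0,"dp": [0,0,-0.0293],"roll": 0},
    {"claw": 0.0,"dp": [0.03,0,0],"roll": 0},
    {"claw": 0.0,"dp": [0.03,0,0],"roll": 0},
    {"claw": 0.0,"dp": [0.004,0,0],"roll": 0},
    {"claw": 0.0,"dp": [0,0,0],"roll": 0},
    {"claw": 0.0,"dp": [0,0,0],"roll": 0},
    {"claw": 0.0,"dp": [0,0,0],"roll": 0},
    {"claw": 0.0,"dp": [0,0,0],"roll": 0},
  ],
)

```text
t: 17.0
position: [0.5566, -0.2044, 0.1385]
orientation: [2.005, 0.402, -2.0]
force: [-1.3, 0.1, -2.1]
finger_gap: 0.0159
```

```bash
python3 snap.py w14;python3 - <<'E'
from h import *
import pickle
c=pickle.load(open("w14.pkl","rb"));st=c["st"]
save("w14a.png",(cv2.resize(c["img"][130:290,200:350],None,fx=3.7,fy=3.7,interpolation=cv2.INTER_CUBIC)*1.0).clip(0,255).astype(np.uint8))
p,M=tool(st);W=(cloud(c,st)-p)@M;x=p[2]-.064
q=W[(abs(W[...,0]-x)<.003)&(abs(W[...,1])<.04)&(abs(W[...,2])<.04)]
print(np.percentile(q,[.3,50,99.7],axis=0).round(4))
E
```

```text
t 17.0 p [ 0.5566 -0.2044  0.1385] yaw -1.1733 q [-0.352  0.473  0.097  1.191  0.     2.392] F [-1.3  0.1 -2.1] gap 0.0159
tooldir [ 0.0029 -0.001  -1.    ]
[[ 0.0734 -0.0303 -0.03  ]
 [ 0.0754 -0.0012 -0.0108]
 [ 0.0774  0.0292  0.0157]]
```

View pics/w14a.png

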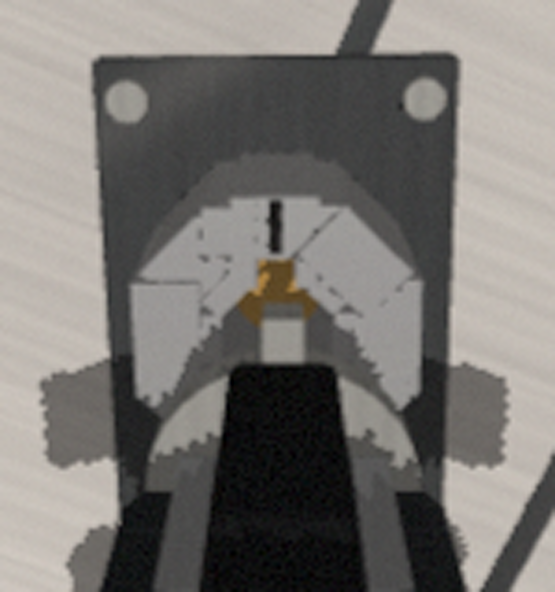

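Call:
servo_tool(
  moves=[
    {"claw": 0.0,"dp": [0,-0.0005,0],"roll": 0},
    {"claw": 0.0,"dp": [0.005,0,0],"roll": 0},
    {"claw": 0.0,"dp": [0.005,0,0],"roll": 0},
    {"claw": 0.0,"dp": [0.005,0,0],"roll": 0},
    {"claw": 0.0,"dp": [0.005,0,0],"roll": 0},
    {"claw": 0.0,"dp": [0,0,0],"roll": 0},
    {"claw": 0.0,"dp": [0,0,0],"roll": 0},
  ],
)

```text
t: 17.75
position: [0.556, -0.2031, 0.1163]
orientation: [2.004, 0.405, -2.002]
force: [3.8, 1.6, -4.7]
finger_gap: 0.0153
```

Call:
servo_tool(
  moves=[
    {"claw": 0.0,"dp": [0,0,-0.001],"roll": 0},
    {"claw": 0.0,"dp": [0,0,0],"roll": 0},
    {"claw": 0.0,"dp": [0,0,0],"roll": 0},
  ],
)

```text
t: 18.05
position: [0.5563, -0.203, 0.1167]
orientation: [2.003, 0.404, -2.003]
force: [1.4, 1.5, -2.7]
finger_gap: 0.0155
```

```bash
python3 snap.py w15
python3 - <<'E'
from h import *
import pickle
c=pickle.load(open("w15.pkl","rb"))
save("w15a.png",cv2.resize(c["img"][150:290,200:350],None,fx=4,fy=4,interpolation=cv2.INTER_CUBIC))
E
```

```text
t 18.05 p [ 0.5563 -0.203   0.1167] yaw -1.173 q [-0.35   0.491  0.066  1.146  0.     2.394] F [ 1.4  1.5 -2.7] gap 0.0155
tooldir [-4.e-04  2.e-04 -1.e+00]
```

View pics/w15a.png

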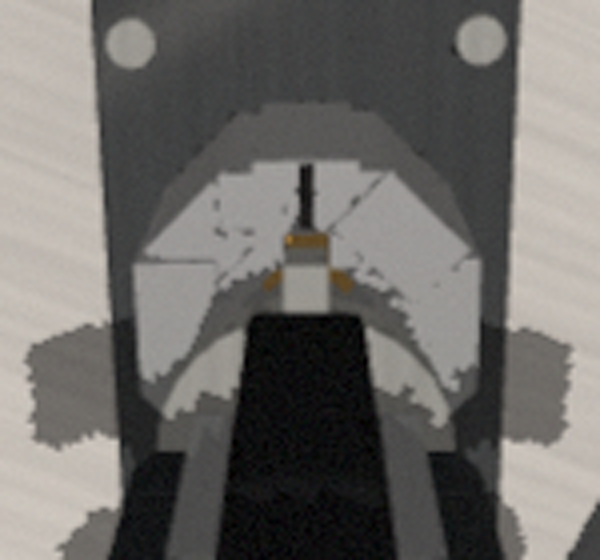

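Call:
servo_tool(
  moves=[
    {"claw": 0.0,"dp": [0.004,0,0],"roll": 0},
    {"claw": 0.0,"dp": [0.004,0,0],"roll": 0},
    {"claw": 0.0,"dp": [0.004,0,0],"roll": 0},
    {"claw": 0.0,"dp": [0,0,0],"roll": 0},
    {"claw": 0.0,"dp": [0,0,0],"roll": 0},
  ],
)

```text
t: 18.6
position: [0.5564, -0.203, 0.1044]
orientation: [2.003, 0.404, -2.003]
force: [3.0, 1.0, -3.6]
finger_gap: 0.0154
```

Call:
servo_tool(
  moves=[
    {"claw": 0.0,"dp": [0.004,0,-0.0005],"roll": 0},
    {"claw": 0.0,"dp": [0.004,0,0],"roll": 0},
    {"claw": 0.0,"dp": [0.004,0,0],"roll": 0},
    {"claw": 0.0,"dp": [0,0,0],"roll": 0},
    {"claw": 0.0,"dp": [0,0,0],"roll": 0},
  ],
)

```text
t: 19.1
position: [0.5565, -0.2028, 0.0924]
orientation: [2.002, 0.404, -2.004]
force: [0.8, 0.2, -2.9]
finger_gap: 0.0154
```

Call:
servo_tool(
  moves=[
    {"claw": 0.0,"dp": [0.004,0,0],"roll": 0},
    {"claw": 0.0,"dp": [0.004,0,0],"roll": 0},
    {"claw": 0.0,"dp": [0.003,0,0],"roll": 0},
    {"claw": 0.0,"dp": [0,0,0],"roll": 0},
    {"claw": 0.0,"dp": [0,0,0],"roll": 0},
    {"claw": 0.0,"dp": [0,0,0],"roll": 0},
  ],
)

```text
t: 19.7
position: [0.5571, -0.2031, 0.0824]
orientation: [2.003, 0.403, -2.002]
force: [-2.1, -0.8, 4.9]
finger_gap: 0.0149
```

Call:
servo_tool(
  moves=[
    {"claw": 0.0,"dp": [0.0015,0,0],"roll": 0},
    {"claw": 0.0,"dp": [0.001,0,0],"roll": 0},
    {"claw": 0.0,"dp": [0,0,0],"roll": 0},
    {"claw": 0.0,"dp": [0,0,0],"roll": 0},
    {"claw": 0.0,"dp": [0,0,0],"roll": 0},
  ],
)

```text
t: 20.2
position: [0.5571, -0.2031, 0.0811]
orientation: [2.004, 0.403, -2.001]
force: [-4.4, 1.0, 11.5]
finger_gap: 0.0152
```

Call:
servo_tool(
  moves=[
    {"claw": 0.0,"dp": [0.001,0,0.0005],"roll": 0},
    {"claw": 0.0,"dp": [0,0,0],"roll": 0},
    {"claw": 0.0,"dp": [0,0,0],"roll": 0},
    {"claw": 0.0,"dp": [0,0,0],"roll": 0},
    {"claw": 0.0,"dp": [0,0,0],"roll": 0},
  ],
)

```text
t: 20.7
position: [0.5571, -0.2032, 0.0811]
orientation: [2.005, 0.403, -2.0]
force: [-5.3, 2.2, 16.3]
finger_gap: 0.0155
```

```bash
python3 snap.py w16; python3 snap.py s16 scene
python3 - <<'E'
from h import *
import pickle
c=pickle.load(open("w16.pkl","rb"))
save("w16a.png",cv2.resize(c["img"][150:350,190:370],None,fx=3,fy=3,interpolation=cv2.INTER_CUBIC))
c=pickle.load(open("s16.pkl","rb"))
save("s16a.png",cv2.resize(c["img"][110:220,190:340],None,fx=5,fy=5,interpolation=cv2.INTER_CUBIC))
E
```

```text
t 20.7 p [ 0.5571 -0.2032  0.0811] yaw -1.1729 q [-0.35   0.521  0.015  1.062  0.     2.394] F [-5.3  2.2 16.3] gap 0.0155
tooldir [ 2.8e-03 -6.0e-04 -1.0e+00]
t 20.75 p [ 0.557  -0.2031  0.0811] yaw -1.1729 q [-0.35   0.521  0.015  1.063  0.     2.394] F [-5.8  1.7 15.9] gap 0.0155
tooldir [ 2.7e-03 -6.0e-04 -1.0e+00]
```

View pics/w16a.png

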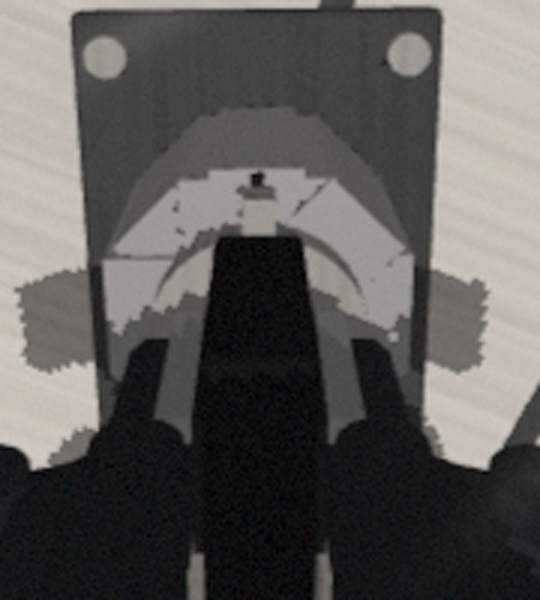

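View pics/s16a.png

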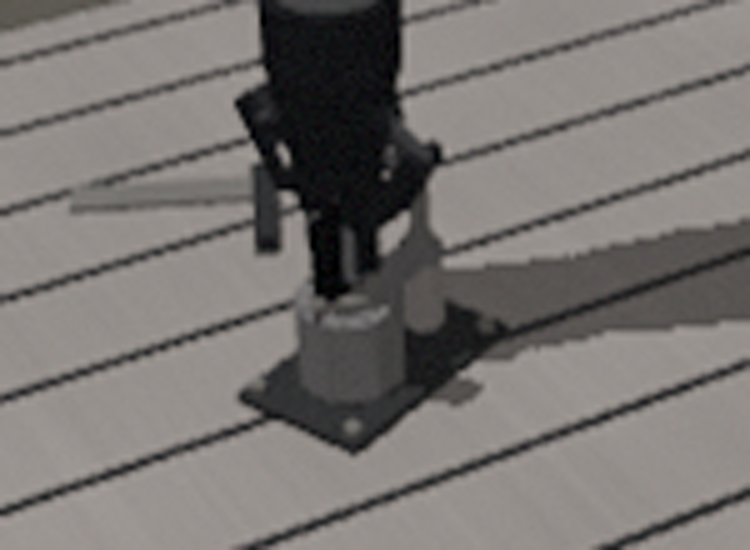

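Run:
```python
from h import *
import pickle
c=pickle.load(open("w16.pkl","rb"));st=c["st"];p,M=tool(st)
W=cloud(c,st);L=(W-p)@M
for n,s in(("collar",(abs(L[...,2])<.021)&(np.hypot(L[...,1],L[...,2])<.0205)&(abs(L[...,1])>.0115)&(L[...,2]<-.006)),("nib",(abs(L[...,1])<.0025)&(L[...,2]<-.0225)&(L[...,2]>-.027)),("face",(abs(L[...,1])>.012)&(abs(L[...,1])<.026)&(L[...,2]<-.022)&(L[...,2]>-.026))):
    q=W[s][:,2];q=q[(q>.05)&(q<.09)];print(n,len(q),np.percentile(q,[10,50,90]).round(4) if len(q) else 0)
```

```text
collar 527 [0.0639 0.0715 0.0878]
nib 122 [0.0639 0.071  0.0723]
face 191 [0.0546 0.0627 0.064 ]
```

Run:
```python
from rig import env
print(env.finish_job()); s=env.observe();print(s["t"],s["position"],s["force"],s["finger_gap"])
```

```text
the job is handed in; nothing more can be done
None
the job is handed in; nothing more can be done
```

The lock pin is in the hub's lug and the keyed shaft is pressed home in the hub. I handed the job in at about 21 s, still gripping and pressing. The hand-in gave no verdict.

- **Lock pin:** I lowered it until its collar touched the lug (about 5 N) and let go. After I backed off, the depth image put its top at 0.1146 m, against 0.115 m when fully seated. I did not measure its tilt or position again after that.
- **Shaft:** I took the large one from the tray by its handle, turned it to the keyway and lowered it. The key slipped in first time with no push-back, so no searching turn was needed.
- **Fully home:** The arm stopped at the predicted height (0.0811 m) while the upward force rose from 11.5 to 16 N, so the collar is on a hard seat. The depth image showed the collar top about 8 mm above the hub face, which is the collar's thickness. The fingers were still closed on the handle at 15.5 mm.
- **Bystanders:** I kept the arm away from the steel square, wrist plates and clamp, but did not measure them at the end.
- **Disagreements:** The cameras differed by 2–4 mm on the lug hole and 1–4 mm on the hub axis. Before the final descent, the hub yaw read between 0.33 and 0.43 rad. I relied on the close wrist views. About 6 N of side force along the keyway remained at the end.

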